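# Refill the empty pockets of a sloping marker rack

### The job

Fill the two truly empty pockets of the marker rack with the two slim spare markers lying on the drawing, one in each, pushed along the slope until fully home against the pocket's end; two other pockets look open but have a lost cap deep inside, so a marker there stops well short: draw it back out and try another. Do not push so hard that the rack skids or what is stored in it is jolted, and leave the thick marker and everything else on the table where they are.

Things in the scene. Friction and masses are not known exactly. Their poses are not given: they have to be found in the camera images.
- rack: heavy loose plywood marker rack, 2.6 kg, 88 mm high, base 135 x 298 x 10 mm; origin under the base, 12 mm to +x of its middle; x to the side where the pockets open, z up. Six square pockets 52 mm apart along y, 22 x 22 mm, 75 mm deep, sloping up 30 degrees from horizontal to +x; mouth centres at x 24, z 74 mm. Its friction on the table is all that holds it
- pocket0 (a point): pocket 0 (rack y -130.0 mm): where the centre of a fully home marker lies: 70 mm out from the end wall, 9 mm off the floor (2 mm under the bore axis), 5 mm inside the mouth; x out along the bore (30 degrees up), z square off the floor. A home marker sticks out 65 mm; one that stops on a lost cap (34 mm long) sticks out 99 mm.
- pocket1 (a point): pocket 1 (rack y -78.0 mm): where the centre of a fully home marker lies: 70 mm out from the end wall, 9 mm off the floor (2 mm under the bore axis), 5 mm inside the mouth; x out along the bore (30 degrees up), z square off the floor. A home marker sticks out 65 mm; one that stops on a lost cap (34 mm long) sticks out 99 mm.
- pocket2 (a point): pocket 2 (rack y -26.0 mm): where the centre of a fully home marker lies: 70 mm out from the end wall, 9 mm off the floor (2 mm under the bore axis), 5 mm inside the mouth; x out along the bore (30 degrees up), z square off the floor. A home marker sticks out 65 mm; one that stops on a lost cap (34 mm long) sticks out 99 mm.
- pocket3 (a point): pocket 3 (rack y 26.0 mm): where the centre of a fully home marker lies: 70 mm out from the end wall, 9 mm off the floor (2 mm under the bore axis), 5 mm inside the mouth; x out along the bore (30 degrees up), z square off the floor. A home marker sticks out 65 mm; one that stops on a lost cap (34 mm long) sticks out 99 mm.
- pocket4 (a point): pocket 4 (rack y 78.0 mm): where the centre of a fully home marker lies: 70 mm out from the end wall, 9 mm off the floor (2 mm under the bore axis), 5 mm inside the mouth; x out along the bore (30 degrees up), z square off the floor. A home marker sticks out 65 mm; one that stops on a lost cap (34 mm long) sticks out 99 mm.
- pocket5 (a point): pocket 5 (rack y 130.0 mm): where the centre of a fully home marker lies: 70 mm out from the end wall, 9 mm off the floor (2 mm under the bore axis), 5 mm inside the mouth; x out along the bore (30 degrees up), z square off the floor. A home marker sticks out 65 mm; one that stops on a lost cap (34 mm long) sticks out 99 mm.
- spare_1: layout marker: square bar 140 x 18 x 18 mm, white barrel and two equal black end caps, 28 g; both ends alike. Origin at its centre, x along its length, y and z square to its sides. A spare, lying loose on the drawing sheet.
- spare_2: layout marker: square bar 140 x 18 x 18 mm, white barrel and two equal black end caps, 28 g; both ends alike. Origin at its centre, x along its length, y and z square to its sides. A spare, lying loose on the drawing sheet.
- racked: layout marker: square bar 140 x 18 x 18 mm, white barrel and two equal black end caps, 28 g; both ends alike. Origin at its centre, x along its length, y and z square to its sides. Already stored, fully home, in one of the pockets.
- brush: flat drafting brush, handle 12 x 8 mm, ferrule 16 x 8 mm, 165 mm long, stored in one of the pockets and sticking out 90 mm; its origin is where a marker's centre would be in that pocket, 5 mm above its own middle line, x along its length.
- fat_marker: much thicker square marker 140 x 28 x 28 mm of the same look, lying near the spares; does not fit the pockets. Origin at its centre, x along its length.
- eraser: white block eraser 45 x 22 x 13 mm, origin under its centre; a bystander
- tape_roll: wide cardboard-coloured ring (tape core) lying flat, 90 mm across, 24 mm high; a bystander
- notebook: closed black notebook 200 x 130 x 18 mm; a bystander
- hex_casting: six-sided copper casting 100 mm across, 78 mm high; a bystander
- caliper: steel caliper 200 mm long, 13 mm high, lying; a bystander
Mind the look-alikes: they are no part of the job. What is shaped like the spare_2 but blue, pink or red is not meant.

How it is judged:
By the outcome, as a careful person would: the job done as asked, in the order asked, and still so for the second after the job is handed in, with the robot touching nothing.
It also fails if it takes over 72 s, if anything falls off the work surface, if the arm or the gripper's body presses on something with over 40 N, if the wrist force passes 120 N, or if a joint passes its speed limit or range.

### The arm

A 6-joint arm with a two-finger parallel gripper is mounted at the origin on the work surface. World frame = base frame: x ahead of the robot, y to its left, z up, the work surface at z = 0. Lengths are in m, angles in rad, forces in N, time in s.
With the tool pointing down it reaches from about 0.325 to 0.9 m from the base axis. Payload 6.1 kg.
Tool frame: the origin (TCP) lies between the finger pads; the fingertips stand 19 mm ahead of it and the grasp point (between the pads) is the TCP; z points along the fingers, y is the line along which they close (so a half turn about z gives the same grasp; the last joint's range is limited). The gripper opens to 85 mm and grips with 20 to 120 N. Pads are 22 mm wide; open, the fingers measure 114 mm over their backs; the gripper's body (76 mm by 85 mm) begins 54 mm behind the grasp point. The pads swing forward as they close: fully open they stand 13 mm farther back than shut.
Start: joints at [-1.23, 0.22, 1.526, -0, 1.395, -0.126], TCP at [0.281, -0.558, 0.222] pointing down, gripper open.
Joint ranges: [-2.98, 2.98], [-0.91, 2.08], [0.09, 2.57], [-1.24, 4.39], [0.2, 2.65], [-2.68, 2.68]. Speed limits (rad/s): [2.57, 2.57, 3.01, 3.14, 3.14, 3.14].

### API

Orientations are given as a unit quaternion [x, y, z, w].
In Python, from plant import bot gives the robot as it stands.
- The arm moves only by the tool drive_tool, never from a script. Its argument "rows" is a list of rows, each a list of 3 entries, a list of its own where there are three numbers: the turn, a rotation vector about the tool's x, y, z in units of 5 degrees (1.0 is 5 degrees), then the shift along the tool's x, y, z in units of 30 mm (1.0 is 30 mm), then the opening, from -1 (shut) to 1 (fully open). In form: [[[rx, ry, rz], [x, y, z], jaw], ...]. A call has 1 to 5 rows; each row shifts and turns the commanded pose from where the row before left it, along the tool's axes as they then stand; what a row does not reach is not made up. A row lasts 1/10 s, in which the tool goes at most 50 mm and 8.59 degrees, less where a joint would pass 70% of its speed; a pose out of reach is approached as far as the arm can. A call is refused whole if a number of a shift passes 1 or a number of a turn 1, either way. A call with a gripper value outside its range is refused whole. The fingers move at their own pace and stop on an object; "squeeze" is the grip in N (left out, the last holds). Time passes only in rows, so rows that do not move let the fingers close. It gives the time, the measured TCP pose, the force and the opening at its end, in the units of the state.
- bot.observe(): the state, without advancing time (a new reading comes with each control period).
- bot.read_camera(name): name is "scene" or "top"; returns a dict with "img" (480x640x3 uint8, red, green, blue), "fx", "fy", "cx", "cy" (pixels), "view" (4x4, takes a point from world to camera coordinates). Camera axes: x right, y up, looking along -z (the intrinsics and any distortion apply to the point x, -y, -z); pixel columns grow to the right and rows downward; lengths in m; the calibration is good to about 2 mm. A picture is of the moment at which its call begins. There is no depth.
- bot.hand_in(): hands the job in, once; it reports no verdict.
Trained networks look in the newest picture that a camera, given by its name, has taken for a name from the list of things; names that differ only in an ending like _2 or _b are one class to them, and where a whole thing is asked for, a point or a joint stands for the part that bears it (a point fixed in the world has none). Each returns a list of dicts, best first, with "p" (0 to 1); they miss things now and then, are a little off and sometimes report something else, mostly with a low value. They report only what shows in the picture. A call takes as long as a camera call. They do not tell look-alikes from the thing itself.
- bot.recognise(camera, query): "position" ([x, y, z] in m, in world coordinates, good to about 4 mm: the middle of the surface that is visible of it).
- bot.place_of(camera, query): "position" ([x, y, z] in m, in world coordinates, good to about 4 mm: a listed point, or the origin of a listed thing).
The state is a dict: "time_s": time; "q": joint angles; "joint_vel": joint speeds; "joint_efforts": joint torques, N m; "ee_pos": TCP position; "tcp_rot": TCP orientation; "ft_force": force on the tool from outside, world axes, zero at the start; "ft_torque": the same for the moment, N m; "width": finger opening in m.
Only numpy, scipy, OpenCV 4.12 (cv2) and the standard library are available. Lean on these libraries where they do the work, as an engineer would, in place of code of your own. Each camera call takes 0.05 s, during which the arm holds its last target. There are 200 camera calls.

## Working session

There is one attempt and no reset: what is moved stays moved. The work goes in short steps, Python scripts to look and compute and a tool call to move; the robot and the scene stay as the last step left them, time stands still between calls to the robot, and variables do not carry over. Pictures are saved under pics/ and viewed, on a budget of 10 in all, crops included, one or two more only if the job needs it, and the job is handed in when it is done.

Besides the shell and the picture viewer there is one more tool, called after "Emit:" as name(argument=value, ...) on one line, values as JSON. drive_tool: Moves the arm, as the interface text tells. Its arguments: {"type":"object","properties":{"rows":{"type":"array"},"squeeze":{"type":"number"}},"required":["rows"]}

```bash
mkdir -p pics; ls
cat > h.py <<'E'
import numpy as np,cv2
from plant import bot
def snap(n,f=None,crop=None,s=1):
    c=bot.read_camera(n)
    if f:
        im=c["img"][:,:,::-1]
        if crop: x0,y0,x1,y1=crop; im=im[y0:y1,x0:x1]
        im=cv2.resize(im,None,fx=s,fy=s,interpolation=cv2.INTER_CUBIC); cv2.imwrite(f,im)
    return c
def proj(c,P):
    P=np.atleast_2d(P); p=(c["view"]@np.c_[P,np.ones(len(P))].T)[:3]
    return np.c_[c["cx"]+c["fx"]*p[0]/-p[2], c["cy"]+c["fy"]*-p[1]/-p[2]]
def ray(c,uv,z):
    "world point at height z on pixel uv"
    R=c["view"][:3,:3];o=-R.T@c["view"][:3,3]
    d=R.T@np.array([(uv[0]-c["cx"])/c["fx"],-(uv[1]-c["cy"])/c["fy"],-1])
    return o+d*(z-o[2])/d[2]
E
python3 - <<'E'
from h import *
np.set_printoptions(precision=4,suppress=True)
for n in("scene","top"):
    c=snap(n,f"pics/{n}0.png"); print(n,c["fx"],c["cx"],c["cy"],[k for k in c]); print(c["view"])
    for q in["rack","pocket0","pocket5","pocket2","spare_1","racked","brush","fat_marker","eraser","tape_roll","notebook","hex_casting","caliper"]:
        for r in bot.place_of(n,q)[:4]: 
            if r["p"]>.2: print(q,round(r["p"],2),np.array(r["position"]), proj(c,r["position"])[0].round())
print(bot.observe())
E
```

```text
pics
scene 514.2798056057457 310.0452649448178 237.53535822613617 ['img', 'fx', 'fy', 'cx', 'cy', 'view']
[[ 0.8089  0.5876 -0.0201 -0.34  ]
 [-0.3192  0.4676  0.8243  0.1246]
 [ 0.4937 -0.6604  0.5658 -1.8013]
 [ 0.      0.      0.      1.    ]]
rack 0.84 [0.4685 0.1259 0.0033] [345. 226.]
pocket0 0.9 [ 0.4675 -0.0045  0.0686] [322. 227.]
pocket0 0.89 [0.4761 0.0427 0.0713] [333. 221.]
pocket0 0.86 [0.4833 0.0948 0.0679] [344. 215.]
pocket0 0.8 [0.4926 0.1476 0.0696] [356. 208.]
pocket5 0.9 [ 0.4675 -0.0045  0.0686] [322. 227.]
pocket5 0.89 [0.4761 0.0427 0.0713] [333. 221.]
pocket5 0.86 [0.4833 0.0948 0.0679] [344. 215.]
pocket5 0.8 [0.4926 0.1476 0.0696] [356. 208.]
pocket2 0.9 [ 0.4675 -0.0045  0.0686] [322. 227.]
pocket2 0.89 [0.4761 0.0427 0.0713] [333. 221.]
pocket2 0.86 [0.4833 0.0948 0.0679] [344. 215.]
pocket2 0.8 [0.4926 0.1476 0.0696] [356. 208.]
spare_1 0.84 [ 0.5183 -0.2989  0.0063] [273. 305.]
spare_1 0.79 [ 0.4639 -0.1218  0.0071] [297. 263.]
spare_1 0.75 [ 0.2098 -0.306   0.0067] [189. 265.]
racked 0.53 [0.5056 0.1997 0.0678] [368. 202.]
brush 0.61 [ 0.4672 -0.0069  
[... 1783 characters left out ...]
0.0044] [277. 177.]
notebook 0.91 [ 0.5763  0.4784 -0.    ] [114. 216.]
hex_casting 0.58 [ 0.7865  0.1914 -0.0065] [216. 147.]
hex_casting 0.5 [0.4813 0.0943 0.0669] [243. 244.]
caliper 0.63 [ 0.755  -0.2077  0.0027] [351. 156.]
{'time_s': 1.4, 'q': array([-1.2301,  0.2204,  1.5265, -0.    ,  1.3947, -0.1261]), 'joint_vel': array([-0.0012,  0.0001,  0.0014, -0.0002, -0.0027,  0.0004]), 'joint_efforts': array([ -0.0004, -49.6844, -38.9723,  -0.0002,   0.0009,  -0.    ]), 'ee_pos': array([ 0.2813, -0.5581,  0.222 ]), 'tcp_rot': array([ 0.9729,  0.2313, -0.    ,  0.    ]), 'ft_force': array([ 0.298 , -0.4183, -0.4821]), 'ft_torque': array([0.0487, 0.0013, 0.0182]), 'width': 0.08557557196368881}
```

View pictures.

View pics/scene0.png

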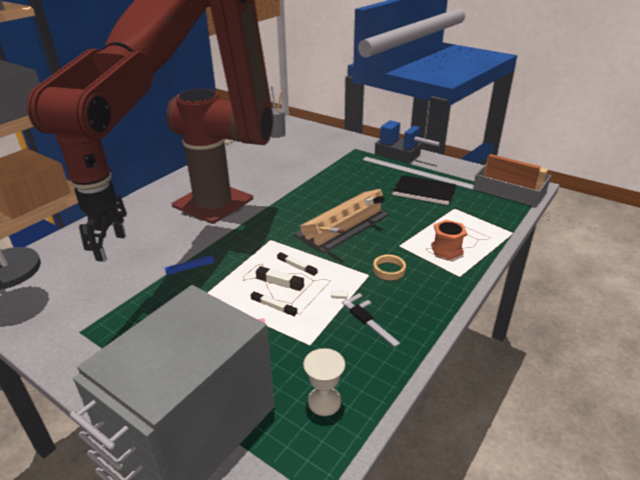

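View pics/top0.png

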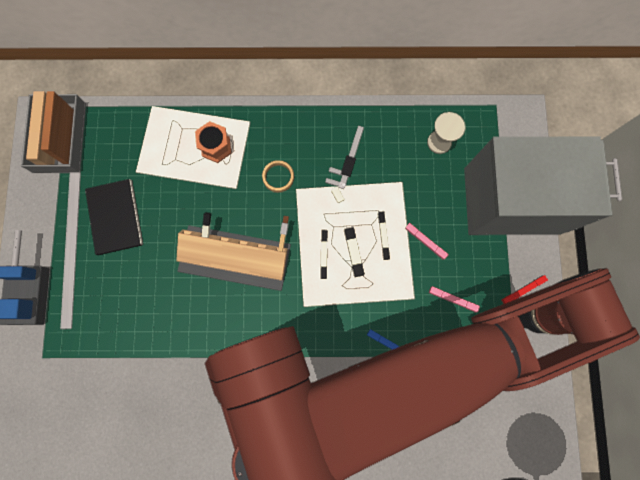

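```bash
cat > est.py <<'E'
from h import *
from scipy.optimize import least_squares
np.set_printoptions(precision=4,suppress=True)
PP=np.array([[.02067,y,.06977] for y in np.arange(-.13,.131,.052)])
def W(r,P):
    P=np.atleast_2d(P);c,s=np.cos(r[2]),np.sin(r[2])
    return np.c_[r[0]+c*P[:,0]-s*P[:,1], r[1]+s*P[:,0]+c*P[:,1], P[:,2]]
def rackfit(obs):
    r0=np.array([.468,.1245,-.174])
    def f(r):
        w=W(r,PP)
        return np.concatenate([o[:2]-w[np.argmin(np.linalg.norm(w-o,axis=1)),:2] for o in obs])
    return least_squares(f,r0,loss="soft_l1",f_scale=.004)
E
python3 - <<'E'
from est import *
obs=[]
cs={n:snap(n) for n in("scene","top")}
for n in cs:
    for r in bot.place_of(n,"pocket0"):
        if r["p"]>.4: obs.append(np.array(r["position"])); print(n,obs[-1],round(r["p"],2))
s=rackfit(obs); r=s.x; print("rack",r,"res",s.fun.reshape(-1,2)); np.save("rack.npy",r)
# overlay mouth squares
e=.011; sx,cx=.5,np.sqrt(3)/2
out=[]
for n,(x0,y0,x1,y1),k in (("top",(165,205,305,295),5),("scene",(290,180,400,255),5)):
    im=cv2.resize(cs[n]["img"][y0:y1,x0:x1,::-1],None,fx=k,fy=k,interpolation=cv2.INTER_CUBIC)
    for y in PP[:,1]:
        q=[[.024-b*sx,y+a,.074+b*cx] for a,b in((-e,-e),(e,-e),(e,e),(-e,e))]
        uv=(proj(cs[n],W(r,q))-[x0-.5,y0-.5])*k
        cv2.polylines(im,[np.int32(uv)],True,(0,0,255),1)
    base=[[-.0795,-.149,0],[.0555,-.149,0],[.0555,.149,0],[-.0795,.149,0]]
    uv=(proj(cs[n],W(r,np.array(base)+[0,0,.01]))-[x0-.5,y0-.5])*k
    cv2.polylines(im,[np.int32(uv)],True,(255,0,255),1)
    cv2.imwrite(f"pics/rack_{n}.png",im)
# markers
c=cs["top"];g=cv2.cvtColor(c["img"],cv2.COLOR_RGB2GRAY)[185:305,298:412]
im=c["img"][185:305,298:412,::-1]
m=cv2.morphologyEx((g<70).astype(np.uint8),cv2.MORPH_OPEN,np.ones((3,3)))
k,lab,st,ce=cv2.connectedComponentsWithStats(m)
for i in range(1,k):
    if st[i,4]>15: print("cap",st[i],ce[i]+[298,185],ray(c,ce[i]+[298,185],.016))
cv2.imwrite("pics/mk.png",cv2.resize(im,None,fx=5,fy=5,interpolation=cv2.INTER_CUBIC))
a=cv2.imread("pics/rack_top.png");b=cv2.imread("pics/rack_scene.png")
E
```

```text
scene [0.4826 0.0966 0.0659] 0.97
scene [0.4913 0.1473 0.0653] 0.91
scene [0.4992 0.2011 0.0683] 0.81
scene [0.4741 0.0445 0.0706] 0.78
scene [0.5148 0.2503 0.0708] 0.63
scene [ 0.4657 -0.0074  0.0695] 0.59
top [0.4757 0.0438 0.0701] 0.96
top [ 0.4672 -0.0059  0.0754] 0.87
top [0.4791 0.0976 0.0699] 0.87
top [0.5126 0.2488 0.0643] 0.82
top [0.4923 0.1475 0.0661] 0.76
top [0.5074 0.2002 0.0698] 0.7
rack [ 0.4682  0.1257 -0.1811] res [[-0.0012  0.0002]
 [-0.0019 -0.0003]
 [-0.0034  0.0024]
 [-0.0004 -0.0008]
 [ 0.0029  0.0004]
 [ 0.0006 -0.0015]
 [ 0.0012 -0.0015]
 [ 0.0021 -0.    ]
 [-0.0047  0.0012]
 [ 0.0007 -0.0011]
 [-0.0009 -0.0001]
 [ 0.0048  0.0015]]
cap [106   0   8   6  48] [407.5 187.5] [ 0.653  -0.3695  0.016 ]
cap [107   8   7  14  93] [408.1183 199.2151] [ 0.6181 -0.3699  0.016 ]
cap [109  24   5   4  17] [409.1765 210.2353] [ 0.5855 -0.3716  0.016 ]
cap [81 27  6 10 52] [381.3077 216.5769] [ 0.5672 -0.2912  0.016 ]
cap [109  29   5   5  19] [409.3158 216.    ] [ 0.5685 -0.3713  0.016 ]
cap [47 43 10 11 90] [349.5 233. ] [ 0.5199 -0.1994  0.016 ]
cap [24 46  5 10 50] [324.  235.5] [ 0.513 -0.127  0.016]
cap [85 63  6 11 58] [385.6724 252.8966] [ 0.4622 -0.3003  0.016 ]
cap [ 55  79  11  12 103] [357.9029 269.6505] [ 0.4151 -0.2211  0.016 ]
cap [23 82  5 11 53] [323.0755 272.1698] [ 0.4085 -0.1235  0.016 ]
```

View pics/rack_top.png

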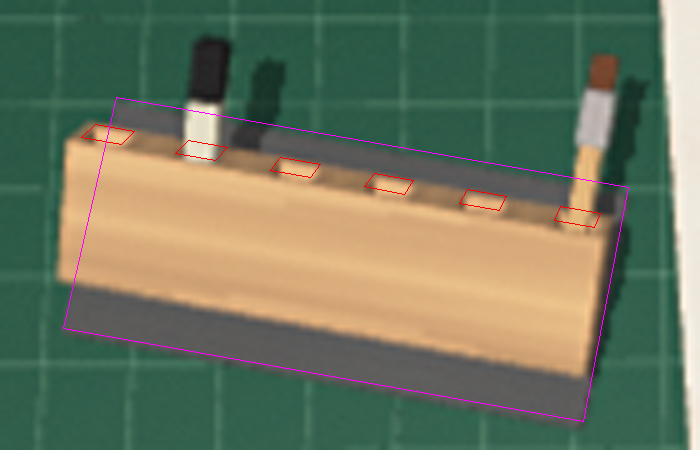

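View pics/mk.png

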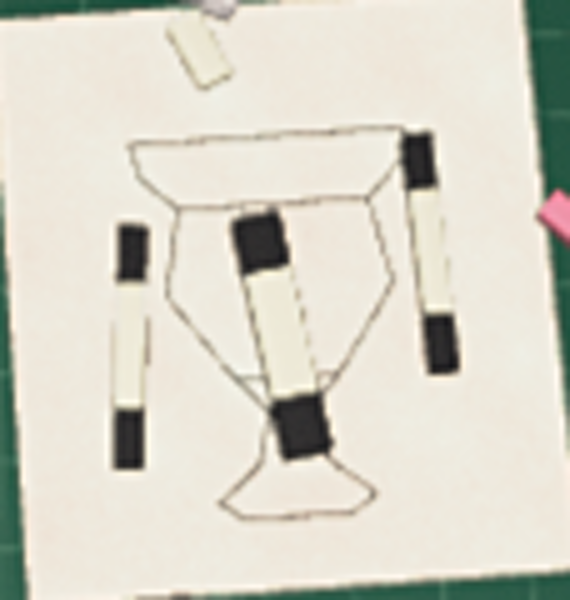

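View pics/rack_scene.png

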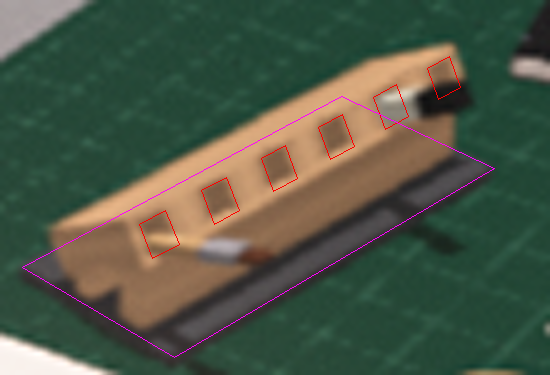

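Emit:
drive_tool(rows=[[[0, 0, 0.87], [0, 0, 0.7], 0.1], [[0, 0, 0.87], [0, 0, 0.8], 0.1], [[0, 0, 0.87], [0, 0, 0.8], 0.1], [[0, 0, 0.87], [0, 0, 0.8], 0.1], [[0, 0, 0.88], [0, 0, 0.7], 0.1]], squeeze=20)

```text
time_s: 2.1
ee_pos: [0.2811, -0.5578, 0.1067]
tcp_rot: [0.999, 0.042, -0.0, -0.0]
ft_force: [0.2, -0.0, 1.2]
width: 0.0471
```

Emit:
drive_tool(rows=[[[0, 0, 0], [0.8, -0.9, 0], 0.1], [[0, 0, 0], [0.9, -0.9, 0], 0.1], [[0, 0, 0], [0.9, -0.9, 0], 0.1], [[0, 0, 0], [0.9, -0.9, 0], 0.1], [[0, 0, 0], [0.9, -0.8, 0], 0.1]])

```text
time_s: 2.6
ee_pos: [0.4022, -0.4139, 0.1081]
tcp_rot: [0.999, 0.043, 0.0, -0.0]
ft_force: [0.6, -0.0, -0.1]
width: 0.0466
```

```bash
cat >> h.py <<'E'
from scipy.spatial.transform import Rotation as Ro
def Rt(psi,tilt):
    a=[np.cos(psi),np.sin(psi),0]; x=np.array([np.cos(tilt)*a[0],np.cos(tilt)*a[1],np.sin(tilt)])
    z=np.array([np.sin(tilt)*a[0],np.sin(tilt)*a[1],-np.cos(tilt)]); return np.c_[x,np.cross(z,x),z]
def go(p,psi,tilt=0.):
    "units still to go: turn (tool axes), shift if turned first, shift if not turned"
    o=bot.observe(); R=Ro.from_quat(o["tcp_rot"]).as_matrix(); T=Rt(psi,tilt); d=np.array(p)-o["ee_pos"]
    print("t",round(o["time_s"],2),"pos",o["ee_pos"].round(4),"F",o["ft_force"].round(2),"w",round(o["width"],4))
    print("turn",(Ro.from_matrix(R.T@T).as_rotvec()/np.radians(5)).round(2),"shift after turn",(T.T@d/.03).round(2),"shift now",(R.T@d/.03).round(2))
E
python3 -c "
from h import *
go([.5496,-.2928,.02],.0865)"
```

```text
t 2.6 pos [ 0.4022 -0.4139  0.1081] F [ 0.63 -0.05 -0.05] w 0.0466
turn [-0. -0. -0.] shift after turn [ 5.24 -3.6   2.94] shift now [ 5.24 -3.6   2.94]
```

Emit:
drive_tool(rows=[[[0, 0, 0], [1, -0.7, 0], 0.1], [[0, 0, 0], [1, -0.7, 0], 0.1], [[0, 0, 0], [1, -0.7, 0], 0.1], [[0, 0, 0], [1, -0.7, 0.3], 0.1], [[0, 0, 0], [0.9, -0.6, 0.8], 0.1]])

```text
time_s: 3.1
ee_pos: [0.5424, -0.3011, 0.0777]
tcp_rot: [0.999, 0.043, 0.002, 0.002]
ft_force: [-0.1, -0.8, -0.4]
width: 0.0472
```

Emit:
drive_tool(rows=[[[0, 0, 0], [0, 0, 0.9], 0.1], [[0, 0, 0], [0, 0, 0], 0.1]])

```text
time_s: 3.3
ee_pos: [0.5369, -0.298, 0.0438]
tcp_rot: [0.999, 0.044, -0.003, -0.002]
ft_force: [-0.7, 0.8, -0.4]
width: 0.0469
```

```bash
python3 -c "
from h import *
go([.5496,-.2928,.02],.0865)
snap('top','pics/g1.png',(330,185,450,275),6)"
```

```text
t 3.3 pos [ 0.5369 -0.298   0.0438] F [-0.69  0.81 -0.43] w 0.0469
turn [-0.06  0.07  0.02] shift after turn [ 0.44 -0.14  0.79] shift now [ 0.44 -0.13  0.79]
```

View pics/g1.png

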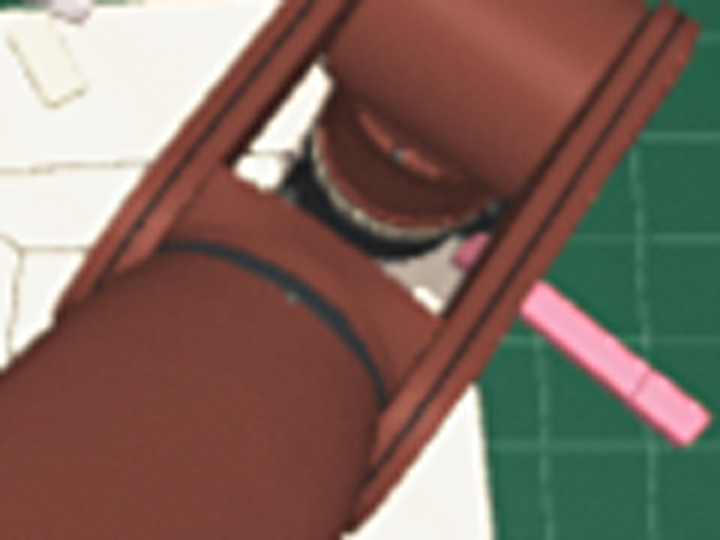

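Emit:
drive_tool(rows=[[[0, 0, 0], [0.3, -0.1, 0.2], 0.1], [[0, 0, 0], [0.14, -0.03, 0.3], 0.1], [[0, 0, 0], [0, 0, 0.2], 0.1], [[0, 0, 0], [0, 0, 0.03], 0.1], [[0, 0, 0], [0, 0, 0], 0.1]])

```text
time_s: 3.85
ee_pos: [0.5515, -0.296, 0.0259]
tcp_rot: [0.999, 0.043, -0.0, -0.0]
ft_force: [0.2, 0.2, -0.3]
width: 0.047
```

```bash
python3 -c "
from h import *
go([.5496,-.2928,.02],.0865)"
```

```text
t 3.85 pos [ 0.5515 -0.296   0.0259] F [ 0.21  0.19 -0.34] w 0.047
turn [-0.    0.01 -0.01] shift after turn [-0.05 -0.11  0.2 ] shift now [-0.05 -0.11  0.2 ]
```

Emit:
drive_tool(rows=[[[0, 0, 0], [0, -0.11, 0.2], 0.1], [[0, 0, 0], [0, 0, 0], -1], [[0, 0, 0], [0, 0, 0], -1], [[0, 0, 0], [0, 0, 0], -1], [[0, 0, 0], [0, 0, 0], -1]], squeeze=30)

```text
time_s: 4.35
ee_pos: [0.5517, -0.2928, 0.0204]
tcp_rot: [0.999, 0.043, 0.0, 0.0]
ft_force: [-0.3, 0.2, -0.3]
width: -0.0001
```

Emit:
drive_tool(rows=[[[0, 0, 0], [0, 0, 0], -1], [[0, 0, 0], [0, 0, 0], -1]])

```text
time_s: 4.55
ee_pos: [0.5516, -0.2927, 0.0202]
tcp_rot: [0.999, 0.043, 0.0, 0.0]
ft_force: [-0.8, 0.2, 0.5]
width: 0.0001
```

```bash
python3 -c "
from h import *
go([.5496,-.2928,.02],.0865)"
```

```text
t 4.55 pos [ 0.5516 -0.2927  0.0202] F [-0.83  0.17  0.45] w 0.0001
turn [ 0. -0. -0.] shift after turn [-0.07 -0.    0.01] shift now [-0.07 -0.    0.01]
```

```bash
python3 -c "
from h import *
np.set_printoptions(precision=4,suppress=True)
c=snap('scene','pics/g2.png',(220,230,350,330),6)
print((proj(c,[[.5516,-.2927,.0202],[.5516,-.2927,.0]])-[220,230])*6)
for r in bot.place_of('scene','spare_1'): print(r, ((proj(c,r['position'])-[220,230])*6).round())
"
```

```text
[[385.9647 445.2228]
 [388.2219 480.2677]]
{'position': [0.5185, -0.2981, 0.0086], 'p': 0.95} [[320. 443.]]
{'position': [0.4632, -0.124, 0.0095], 'p': 0.66} [[461. 198.]]
```

View pics/g2.png

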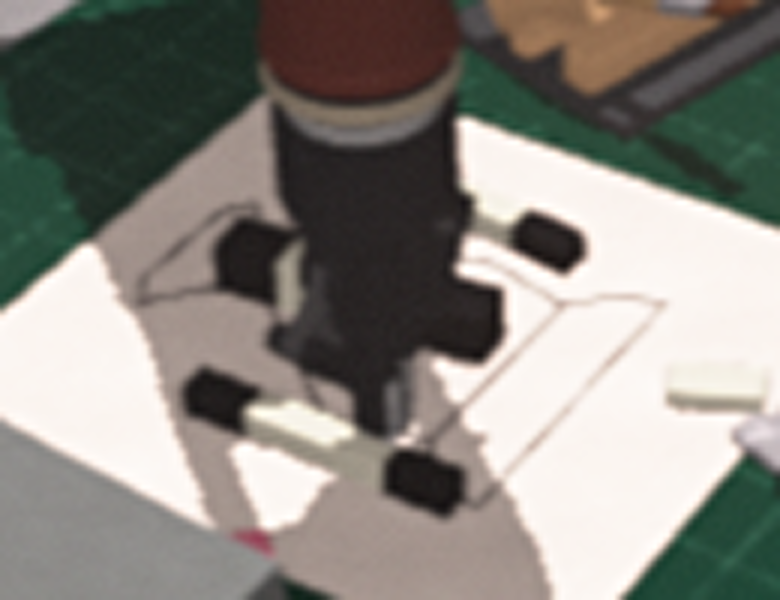

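```bash
python3 -c "
from h import *
np.set_printoptions(precision=4,suppress=True)
c=snap('scene');o=[220,230]
P=np.array([[.5672,-.2912,.009],[.4622,-.3003,.009],[.5846,-.2897,.009],[.4448,-.3018,.009]])
print(((proj(c,P)-o)*6).round())
for uv in((425,478),(218,397)): print(ray(c,np.array(uv)/6+o,.009))
print(ray(c,np.array((392,440))/6+o,.001),ray(c,np.array((380,240))/6+o,.11))
o=bot.observe();print(o['q'],o['width'],o['ft_force'])
"
```

```text
[[418. 477.]
 [219. 396.]
 [452. 491.]
 [187. 384.]]
[ 0.5702 -0.29    0.009 ]
[ 0.4622 -0.3007  0.009 ]
[ 0.5376 -0.2722  0.001 ] [ 0.5358 -0.2697  0.11  ]
[-0.614   0.4333  1.6657  0.      1.0424  0.8705] -0.0001418023883251621 [1.0752 0.5635 0.2934]
```

Emit:
drive_tool(rows=[[[0, 0, 0], [0, 0, -0.5], -1], [[0, 0, 0], [-0.05, 0, 0], 0], [[0, 0, 0], [0, 0, 0], 0], [[0, 0, 0], [0, 0, 0.4], 0], [[0, 0, 0], [0, 0, 0.1], 0]])

```text
time_s: 5.2
ee_pos: [0.5489, -0.292, 0.0181]
tcp_rot: [0.999, 0.043, -0.001, -0.001]
ft_force: [-1.0, 0.6, 0.6]
width: 0.0428
```

Emit:
drive_tool(rows=[[[0, 0, 0], [0, 0, 0.05], 0], [[0, 0, 0], [0, 0, 0.05], 0]])

```text
time_s: 5.4
ee_pos: [0.5497, -0.2925, 0.0163]
tcp_rot: [0.999, 0.043, -0.0, -0.0]
ft_force: [1.1, 0.4, 0.0]
width: 0.0427
```

```bash
python3 -c "
from h import *
go([.5496,-.2928,.009],.0865)
c=snap('scene','pics/g3.png',(240,260,320,320),10)
"
```

```text
t 5.4 pos [ 0.5497 -0.2925  0.0163] F [1.11 0.36 0.01] w 0.0427
turn [-0.01  0.01 -0.  ] shift after turn [-0.    0.01  0.24] shift now [-0.    0.01  0.24]
```

View pics/g3.png

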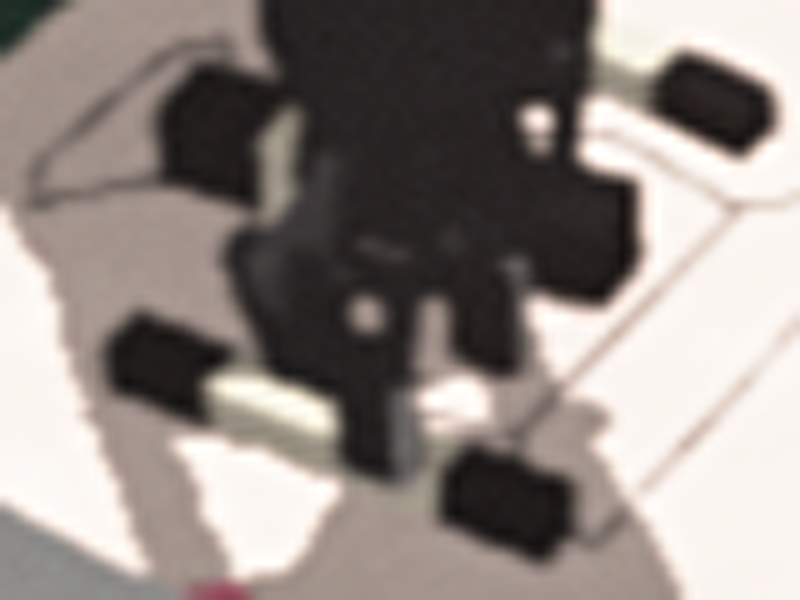

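Emit:
drive_tool(rows=[[[0, 0, 0], [0, 0, 0.1], 0], [[0, 0, 0], [0, 0, 0.1], 0], [[0, 0, 0], [0, 0, 0.05], 0], [[0, 0, 0], [0, 0, 0], 0]])

```text
time_s: 5.85
ee_pos: [0.5499, -0.2926, 0.0092]
tcp_rot: [0.999, 0.043, -0.0, -0.0]
ft_force: [-0.9, -0.7, -0.1]
width: 0.0427
```

Emit:
drive_tool(rows=[[[0, 0, 0], [0, 0, 0.1], 0], [[0, 0, 0], [0, 0, 0.05], 0], [[0, 0, 0], [0, 0, 0], 0]])

```text
time_s: 6.15
ee_pos: [0.5498, -0.2926, 0.0047]
tcp_rot: [0.999, 0.043, -0.0, -0.0]
ft_force: [-0.8, 0.6, 0.5]
width: 0.0429
```

No table contact at TCP z 5 mm, so the tips do stand higher than stated. I'll try the grip here.

Emit:
drive_tool(rows=[[[0, 0, 0], [0, 0, 0], -1], [[0, 0, 0], [0, 0, 0], -1], [[0, 0, 0], [0, 0, 0], -1], [[0, 0, 0], [0, 0, 0], -1]], squeeze=30)

```text
time_s: 6.55
ee_pos: [0.5503, -0.2929, 0.0053]
tcp_rot: [0.999, 0.043, 0.0, 0.0]
ft_force: [0.6, -1.1, 1.5]
width: 0.0165
```

Emit:
drive_tool(rows=[[[0, 0, 0], [0, 0, 0], -0.3], [[0, 0, 0], [0, 0, 0.12], -0.3], [[0, 0, 0], [0, 0, 0], -0.3]])

```text
time_s: 6.85
ee_pos: [0.5496, -0.2924, 0.0008]
tcp_rot: [0.999, 0.043, -0.0, -0.0]
ft_force: [0.2, -0.7, -0.9]
width: 0.0298
```

Emit:
drive_tool(rows=[[[0, 0, 0], [0, 0, 0], -1], [[0, 0, 0], [0, 0, 0], -1], [[0, 0, 0], [0, 0, 0], -1], [[0, 0, 0], [0, 0, 0], -1]])

```text
time_s: 7.25
ee_pos: [0.5501, -0.2927, 0.0015]
tcp_rot: [0.999, 0.043, -0.0, -0.0]
ft_force: [0.2, -0.1, -1.0]
width: 0.0168
```

Emit:
drive_tool(rows=[[[0, 0, 0], [0, 0, -0.5], -1], [[0, 0, 0], [0, 0, -1], -1], [[0, 0, 0], [0, 0, -1], -1], [[0, 0, 0], [0, 0, -1], -1], [[0, 0, 0], [0, 0, -1], -1]])

```text
time_s: 7.75
ee_pos: [0.5502, -0.2928, 0.1391]
tcp_rot: [0.999, 0.043, 0.0, 0.0]
ft_force: [-0.7, -0.2, -0.3]
width: 0.0171
```

```bash
cat >> est.py <<'E'
def tgt(k,s,m=(-.0355,0,-.0075),r=None,up=.002,tilt=np.pi/6,lat=0):
    r=np.load("rack.npy") if r is None else r
    H=W(r,PP[k])[0]; T=Rt(r[2],tilt); B=Rt(r[2],np.pi/6)
    return H+B[:,0]*s-B[:,2]*up+B[:,1]*lat-T@np.array(m), r[2], tilt
E
python3 -c "
from est import *
p=tgt(1,.10);print(p);go(*p)"
```

```text
(array([0.5926, 0.0237, 0.1328]), np.float64(-0.18105588022281158), 0.5235987755982988)
t 7.75 pos [ 0.5502 -0.2928  0.1391] F [-0.73 -0.21 -0.26] w 0.0171
turn [-0.8   5.95  2.99] shift after turn [ -0.55 -10.63  -0.07] shift now [  2.32 -10.39   0.21]
```

Emit:
drive_tool(rows=[[[-0.13, 1, 0.5], [0, 0, -0.7], -1], [[-0.13, 1, 0.5], [0, 0, -0.7], -1], [[-0.13, 1, 0.5], [0, 0, -0.7], -1], [[-0.13, 1, 0.5], [0, 0, 0], -1], [[-0.13, 1, 0.5], [0, 0, 0], -1]])

```text
time_s: 8.25
ee_pos: [0.5452, -0.2931, 0.2024]
tcp_rot: [0.973, -0.067, 0.22, 0.02]
ft_force: [0.4, 1.3, -1.6]
width: 0.0167
```

Emit:
drive_tool(rows=[[[-0.13, 0.95, 0.5], [0, 0, 0], -1], [[0, 0, 0], [0, -0.8, 0], -1], [[0, 0, 0], [0, -1, 0], -1], [[0, 0, 0], [0, -1, 0], -1], [[0, 0, 0], [0, -1, 0], -1]])

```text
time_s: 8.75
ee_pos: [0.5652, -0.1794, 0.2008]
tcp_rot: [0.962, -0.088, 0.258, 0.023]
ft_force: [0.8, -0.2, -0.4]
width: 0.0172
```

```bash
python3 -c "
from est import *
go(*tgt(1,.10))"
```

```text
t 8.75 pos [ 0.5652 -0.1794  0.2008] F [ 0.79 -0.16 -0.39] w 0.0172
turn [-0.02 -0.   -0.02] shift after turn [-1.41 -6.82  1.8 ] shift now [-1.42 -6.82  1.81]
```

Emit:
drive_tool(rows=[[[0, 0, 0], [0, -1, 0], -1], [[0, 0, 0], [0, -1, 0], -1], [[0, 0, 0], [0, -1, 0], -1], [[0, 0, 0], [0, -1, 0], -1], [[0, 0, 0], [0, -1, 0], -1]])

```text
time_s: 9.25
ee_pos: [0.5923, -0.0314, 0.2012]
tcp_rot: [0.962, -0.088, 0.258, 0.022]
ft_force: [0.8, -0.0, -1.1]
width: 0.0172
```

Emit:
drive_tool(rows=[[[0, 0, 0], [-0.4, -0.8, 0.4], -1], [[0, 0, 0], [-0.5, -0.6, 0.5], -1], [[0, 0, 0], [-0.3, -0.2, 0.5], -1], [[0, 0, 0], [-0.1, 0, 0.2], -1], [[0, 0, 0], [0, 0, 0], -1]])

```text
time_s: 9.75
ee_pos: [0.5905, 0.0165, 0.1383]
tcp_rot: [0.962, -0.087, 0.256, 0.022]
ft_force: [-0.4, -0.5, -0.8]
width: 0.0172
```

```bash
cat > ov.py <<'E'
from est import *
def overlay(n,box,k,f,m=(-.0355,0,-.0075)):
    "predicted held-marker box (green) and mouth squares (red)"
    o=bot.observe();c=bot.read_camera(n);x0,y0,x1,y1=box
    im=cv2.resize(c["img"][y0:y1,x0:x1,::-1],None,fx=k,fy=k,interpolation=cv2.INTER_CUBIC)
    R=Ro.from_quat(o["tcp_rot"]).as_matrix();ce=o["ee_pos"]+R@np.array(m)
    t=lambda P:np.int32((proj(c,P)-[x0-.5,y0-.5])*k)
    for s in(-.07,.07):
        cv2.polylines(im,[t([ce+R@np.array([s,a,b]) for a,b in((-.009,-.009),(.009,-.009),(.009,.009),(-.009,.009))])],True,(0,255,0),1)
    r=np.load("rack.npy");e=.011
    for y in PP[:,1]:
        q=[[.024-b*.5,y+a,.074+b*.866] for a,b in((-e,-e),(e,-e),(e,e),(-e,e))]
        cv2.polylines(im,[t(W(r,q))],True,(0,0,255),1)
    cv2.imwrite(f,im);return c,im
E
python3 -c "
from ov import *
go(*tgt(1,.10))
a=overlay('scene',(290,170,400,260),7,'pics/i1s.png')[1]
b=overlay('top',(180,180,320,270),5,'pics/i1t.png')[1]
a=cv2.resize(a,(400,327));b=cv2.resize(b,(400,257))
"
```

```text
t 9.75 pos [0.5905 0.0165 0.1383] F [-0.36 -0.54 -0.81] w 0.0172
turn [-0.02  0.03 -0.01] shift after turn [-0.07 -0.25  0.17] shift now [-0.07 -0.25  0.17]
```

View pics/i1s.png

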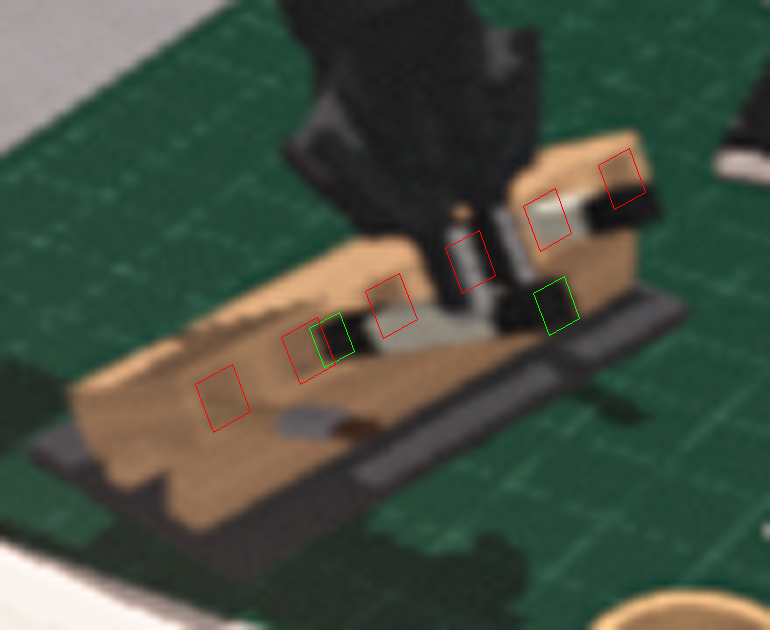

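Emit:
drive_tool(rows=[[[0, 0, 0], [-0.07, -0.25, 0.17], -1], [[0, 0, 0], [0, 0, 0], -1], [[0, 0, 0], [-0.3, 0, 0], -1], [[0, 0, 0], [-0.2, 0, 0], -1], [[0, 0, 0], [0, 0, 0], -1]])

```text
time_s: 10.35
ee_pos: [0.579, 0.026, 0.1249]
tcp_rot: [0.962, -0.088, 0.256, 0.022]
ft_force: [-0.5, -0.4, 0.1]
width: 0.0167
```

```bash
python3 -c "
from ov import *
go(*tgt(1,.085))
c,b=overlay('top',(180,180,320,285),5,'pics/i1t.png')
"
```

```text
t 10.35 pos [0.579  0.026  0.1249] F [-0.5  -0.39  0.1 ] w 0.0167
turn [-0.02  0.04 -0.01] shift after turn [ 0.03 -0.01  0.  ] shift now [ 0.03 -0.01  0.  ]
```

View pics/i1t.png

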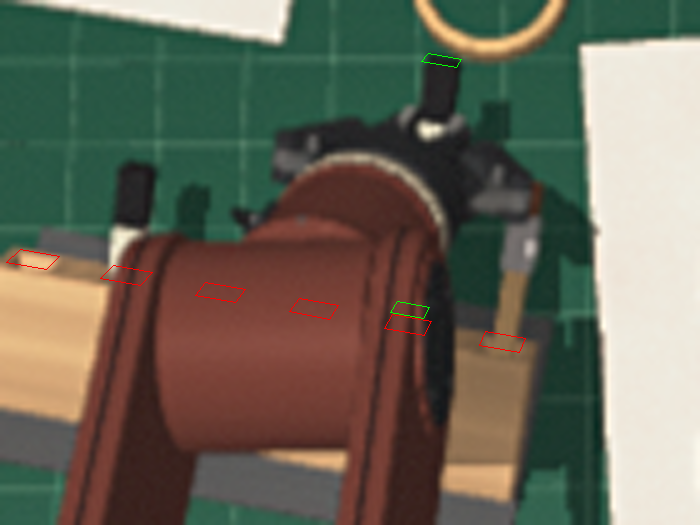

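Emit:
drive_tool(rows=[[[0, 0, 0], [-0.2, 0, 0], -1], [[0, 0, 0], [-0.2, 0, 0], -1], [[0, 0, 0], [-0.2, 0, 0], -1], [[0, 0, 0], [0, 0, 0], -1]])

```text
time_s: 10.8
ee_pos: [0.5637, 0.0292, 0.1157]
tcp_rot: [0.962, -0.088, 0.256, 0.022]
ft_force: [0.5, -0.1, -0.2]
width: 0.0168
```

```bash
python3 -c "
from ov import *
go(*tgt(1,.067))
"
```

```text
t 10.8 pos [0.5637 0.0292 0.1157] F [ 0.48 -0.14 -0.22] w 0.0168
turn [-0.02  0.04 -0.01] shift after turn [ 0.03  0.01 -0.  ] shift now [ 0.03  0.01 -0.  ]
```

Emit:
drive_tool(rows=[[[0, 0, 0], [-0.2, 0, 0], -1], [[0, 0, 0], [-0.2, 0, 0], -1], [[0, 0, 0], [-0.2, 0, 0], -1], [[0, 0, 0], [-0.2, 0, 0], -1], [[0, 0, 0], [0, 0, 0], -1]])

```text
time_s: 11.3
ee_pos: [0.5433, 0.0329, 0.1038]
tcp_rot: [0.962, -0.088, 0.256, 0.022]
ft_force: [-0.4, -0.2, 0.0]
width: 0.0166
```

Emit:
drive_tool(rows=[[[0, 0, 0], [-0.08, 0, 0], -1], [[0, 0, 0], [0, 0, 0], -1]])

```text
time_s: 11.5
ee_pos: [0.5425, 0.0331, 0.1037]
tcp_rot: [0.962, -0.088, 0.257, 0.022]
ft_force: [-1.0, -1.0, -0.9]
width: 0.0164
```

```bash
python3 -c "
from ov import *
go(*tgt(1,.040))
"
```

```text
t 11.5 pos [0.5425 0.0331 0.1037] F [-1.02 -1.04 -0.94] w 0.0164
turn [-0.02  0.02 -0.01] shift after turn [-0.04  0.01  0.01] shift now [-0.04  0.01  0.01]
```

Emit:
drive_tool(rows=[[[0, 0, 0], [-0.06, 0, 0], -1], [[0, 0, 0], [-0.06, 0, 0], -1], [[0, 0, 0], [0, 0, 0], -1]], squeeze=20)

```text
time_s: 11.8
ee_pos: [0.5392, 0.0337, 0.1016]
tcp_rot: [0.962, -0.088, 0.257, 0.022]
ft_force: [1.3, 0.6, -0.6]
width: 0.0172
```

Emit:
drive_tool(rows=[[[0, 0, 0], [-0.05, 0, 0], -1], [[0, 0, 0], [-0.05, 0, 0], -1], [[0, 0, 0], [0, 0, 0], -1]])

```text
time_s: 12.1
ee_pos: [0.5366, 0.0342, 0.1002]
tcp_rot: [0.962, -0.088, 0.257, 0.022]
ft_force: [0.1, -0.7, -0.0]
width: 0.0168
```

Emit:
drive_tool(rows=[[[0, 0, 0], [-0.05, 0, 0], -1], [[0, 0, 0], [-0.05, 0, 0], -1], [[0, 0, 0], [0, 0, 0], -1]])

```text
time_s: 12.4
ee_pos: [0.5341, 0.0346, 0.0987]
tcp_rot: [0.962, -0.088, 0.257, 0.022]
ft_force: [-0.3, -0.1, -0.6]
width: 0.0165
```

Emit:
drive_tool(rows=[[[0, 0, 0], [-0.05, 0, 0], -1], [[0, 0, 0], [-0.05, 0, 0], -1], [[0, 0, 0], [0, 0, 0], -1]])

```text
time_s: 12.7
ee_pos: [0.5326, 0.035, 0.0982]
tcp_rot: [0.962, -0.088, 0.258, 0.022]
ft_force: [1.4, -0.7, 1.7]
width: 0.0172
```

```bash
python3 -c "
from ov import *
go(*tgt(1,.028))
"
```

```text
t 12.7 pos [0.5326 0.035  0.0982] F [ 1.38 -0.71  1.68] w 0.0172
turn [-0.03 -0.01 -0.01] shift after turn [-0.06  0.01  0.02] shift now [-0.06  0.01  0.02]
```

Emit:
drive_tool(rows=[[[0, 0, 0], [-0.05, 0, 0], -1], [[0, 0, 0], [0, 0, 0], -1]])

```text
time_s: 12.9
ee_pos: [0.5324, 0.0352, 0.0986]
tcp_rot: [0.962, -0.088, 0.259, 0.022]
ft_force: [4.7, -1.1, 2.3]
width: 0.0168
```

Emit:
drive_tool(rows=[[[0, 0, 0], [0.3, 0, 0], -1], [[0, 0, 0], [0.5, 0, 0], -1], [[0, 0, 0], [0.6, 0, 0], -1], [[0, 0, 0], [0.6, 0, 0], -1], [[0, 0, 0], [0.5, 0, 0], -1]], squeeze=30)

```text
time_s: 13.4
ee_pos: [0.5946, 0.0234, 0.1336]
tcp_rot: [0.962, -0.088, 0.256, 0.022]
ft_force: [0.4, -0.4, 0.6]
width: 0.0171
```

Emit:
drive_tool(rows=[[[0, 0, 0], [0, -0.5, 0], -1], [[0, 0, 0], [0, -0.7, 0], -1], [[0, 0, 0], [0, -0.5, 0], -1], [[0, 0, 0], [0, 0, 0], -1]])

```text
time_s: 13.8
ee_pos: [0.6031, 0.075, 0.1332]
tcp_rot: [0.963, -0.087, 0.256, 0.022]
ft_force: [0.3, -0.8, -1.0]
width: 0.0172
```

```bash
python3 -c "
from ov import *
go(*tgt(2,.088))
"
```

```text
t 13.8 pos [0.6031 0.075  0.1332] F [ 0.29 -0.82 -1.02] w 0.0172
turn [-0.03  0.05  0.01] shift after turn [-0.44  0.01 -0.01] shift now [-0.44  0.01 -0.  ]
```

Emit:
drive_tool(rows=[[[0, 0, 0], [-0.3, 0, 0], -1], [[0, 0, 0], [-0.3, 0, 0], -1], [[0, 0, 0], [-0.2, 0, 0], -1], [[0, 0, 0], [-0.2, 0, 0], -1], [[0, 0, 0], [0, 0, 0], -1]], squeeze=20)

```text
time_s: 14.3
ee_pos: [0.5768, 0.0782, 0.1183]
tcp_rot: [0.962, -0.088, 0.256, 0.022]
ft_force: [0.1, 0.6, 1.5]
width: 0.0167
```

Emit:
drive_tool(rows=[[[0, 0, 0], [-0.2, 0, 0], -1], [[0, 0, 0], [-0.2, 0, 0], -1], [[0, 0, 0], [-0.2, 0, 0], -1], [[0, 0, 0], [-0.2, 0, 0], -1], [[0, 0, 0], [0, 0, 0], -1]])

```text
time_s: 14.8
ee_pos: [0.5563, 0.0823, 0.1062]
tcp_rot: [0.962, -0.088, 0.256, 0.022]
ft_force: [-0.3, -0.2, -0.6]
width: 0.0169
```

```bash
python3 -c "
from ov import *
go(*tgt(2,.038))
"
```

```text
t 14.8 pos [0.5563 0.0823 0.1062] F [-0.29 -0.22 -0.56] w 0.0169
turn [-0.02  0.04 -0.01] shift after turn [-0.29 -0.03  0.  ] shift now [-0.29 -0.03  0.  ]
```

Emit:
drive_tool(rows=[[[0, 0, 0], [-0.15, -0.03, 0], -1], [[0, 0, 0], [-0.15, 0, 0], -1], [[0, 0, 0], [-0.1, 0, 0], -1], [[0, 0, 0], [-0.07, 0, 0], -1], [[0, 0, 0], [0, 0, 0], -1]])

```text
time_s: 15.3
ee_pos: [0.5454, 0.0853, 0.0999]
tcp_rot: [0.962, -0.088, 0.257, 0.022]
ft_force: [0.2, 0.6, -0.3]
width: 0.0165
```

Emit:
drive_tool(rows=[[[0, 0, 0], [-0.05, 0, 0], -1], [[0, 0, 0], [-0.05, 0, 0], -1], [[0, 0, 0], [0, 0, 0], -1]])

```text
time_s: 15.6
ee_pos: [0.543, 0.0857, 0.0986]
tcp_rot: [0.962, -0.088, 0.257, 0.022]
ft_force: [-1.1, 0.3, 0.4]
width: 0.017
```

Emit:
drive_tool(rows=[[[0, 0, 0], [-0.05, 0, 0], -1], [[0, 0, 0], [-0.05, 0, 0], -1], [[0, 0, 0], [0, 0, 0], -1]])

```text
time_s: 15.9
ee_pos: [0.5403, 0.0862, 0.097]
tcp_rot: [0.962, -0.088, 0.257, 0.022]
ft_force: [0.3, 0.1, -0.6]
width: 0.0171
```

Emit:
drive_tool(rows=[[[0, 0, 0], [-0.05, 0, 0], -1], [[0, 0, 0], [-0.05, 0, 0], -1], [[0, 0, 0], [0, 0, 0], -1]])

```text
time_s: 16.2
ee_pos: [0.5378, 0.0867, 0.0955]
tcp_rot: [0.962, -0.088, 0.257, 0.022]
ft_force: [0.0, 0.5, 0.4]
width: 0.0169
```

Emit:
drive_tool(rows=[[[0, 0, 0], [-0.1, 0, 0], -1], [[0, 0, 0], [-0.1, 0, 0], -1], [[0, 0, 0], [0, 0, 0], -1]])

```text
time_s: 16.5
ee_pos: [0.5323, 0.0877, 0.0922]
tcp_rot: [0.962, -0.088, 0.257, 0.022]
ft_force: [0.8, -0.7, -0.7]
width: 0.0169
```

Emit:
drive_tool(rows=[[[0, 0, 0], [-0.12, 0, 0], -1], [[0, 0, 0], [-0.12, 0, 0], -1], [[0, 0, 0], [-0.12, 0, 0], -1], [[0, 0, 0], [0, 0, 0], -1]])

```text
time_s: 16.9
ee_pos: [0.5229, 0.0894, 0.0867]
tcp_rot: [0.962, -0.088, 0.257, 0.022]
ft_force: [-0.4, 0.8, -0.9]
width: 0.017
```

```bash
python3 -c "
from ov import *
go(*tgt(2,0))
"
```

```text
t 16.9 pos [0.5229 0.0894 0.0867] F [-0.41  0.76 -0.95] w 0.017
turn [-0.02  0.03 -0.01] shift after turn [-0.25  0.    0.01] shift now [-0.25  0.    0.01]
```

Emit:
drive_tool(rows=[[[0, 0, 0], [-0.08, 0, 0], -1], [[0, 0, 0], [-0.07, 0, 0], -1], [[0, 0, 0], [-0.05, 0, 0], -1], [[0, 0, 0], [0, 0, 0], -1]])

```text
time_s: 17.3
ee_pos: [0.5183, 0.0903, 0.0841]
tcp_rot: [0.962, -0.088, 0.257, 0.022]
ft_force: [0.1, -0.7, 0.1]
width: 0.0168
```

Emit:
drive_tool(rows=[[[0, 0, 0], [-0.05, 0, 0], -1], [[0, 0, 0], [-0.05, 0, 0], -1], [[0, 0, 0], [0, 0, 0], -1]])

```text
time_s: 17.6
ee_pos: [0.5158, 0.0907, 0.0827]
tcp_rot: [0.962, -0.088, 0.257, 0.022]
ft_force: [-0.1, -0.4, -0.8]
width: 0.017
```

Emit:
drive_tool(rows=[[[0, 0, 0], [-0.05, 0, 0], -1], [[0, 0, 0], [-0.03, 0, 0], -1], [[0, 0, 0], [0, 0, 0], -1]])

```text
time_s: 17.9
ee_pos: [0.5138, 0.0911, 0.0815]
tcp_rot: [0.962, -0.088, 0.257, 0.022]
ft_force: [0.4, -0.5, 0.0]
width: 0.0167
```

Emit:
drive_tool(rows=[[[0, 0, 0], [-0.03, 0, 0], -1], [[0, 0, 0], [-0.03, 0, 0], -1], [[0, 0, 0], [0, 0, 0], -1]])

```text
time_s: 18.2
ee_pos: [0.5132, 0.0914, 0.0815]
tcp_rot: [0.962, -0.088, 0.258, 0.022]
ft_force: [1.3, -0.9, 1.1]
width: 0.0169
```

Emit:
drive_tool(rows=[[[0, 0, 0], [-0.03, 0, 0], -1], [[0, 0, 0], [-0.02, 0, 0], -1], [[0, 0, 0], [0, 0, 0], -1]])

```text
time_s: 18.5
ee_pos: [0.513, 0.0917, 0.0818]
tcp_rot: [0.962, -0.087, 0.259, 0.022]
ft_force: [4.1, -2.1, 2.5]
width: 0.0172
```

Emit:
drive_tool(rows=[[[0, 0, 0], [0.03, 0, 0], -1], [[0, 0, 0], [0, 0, 0.04], -1], [[0, 0, 0], [0, 0, 0], -0.3], [[0, 0, 0], [0, 0, 0], -0.3], [[0, 0, 0], [0, 0, 0], -0.3]])

```text
time_s: 19.0
ee_pos: [0.5112, 0.0913, 0.078]
tcp_rot: [0.963, -0.088, 0.256, 0.022]
ft_force: [-0.1, 0.2, 0.8]
width: 0.03
```

Emit:
drive_tool(rows=[[[0, 0, 0], [0, 0, -0.2], -0.3], [[0, 0, 0], [0, 0, -0.4], -0.3], [[0, 0, 0], [0, 0, -0.8], -0.3], [[0, 0, 0], [0, 0, -0.8], -0.3], [[0, 0, 0], [0, 0, -0.8], -0.3]])

```text
time_s: 19.5
ee_pos: [0.4672, 0.0994, 0.1579]
tcp_rot: [0.962, -0.088, 0.257, 0.022]
ft_force: [0.2, -0.6, 1.1]
width: 0.0302
```

```bash
python3 -c "
from ov import *
print(bot.observe()['ee_pos'])
c=bot.read_camera('scene')
print(np.array([r['position'] for r in bot.place_of('scene','racked') if r['p']>.2]))
for r in bot.place_of('scene','spare_1'): print(r)
print('expected',W(np.load('rack.npy'),PP[[2,4]]))
go([.4608+.0355,-.1253-.0012,.08],-.0335)
"
```

```text
[0.4672 0.0994 0.1579]
[[ 0.5045  0.1989  0.0666]
 [ 0.465  -0.0062  0.0724]]
{'position': [0.4603, -0.1212, 0.0097], 'p': 0.76}
{'position': [0.4844, 0.0958, 0.0686], 'p': 0.6}
{'position': [0.2098, -0.3033, 0.0087], 'p': 0.57}
{'position': [0.5031, 0.1949, 0.0665], 'p': 0.21}
expected [[0.4838 0.0964 0.0698]
 [0.5026 0.1987 0.0698]]
t 19.65 pos [0.4691 0.0998 0.1593] F [-1.03 -0.55 -0.79] w 0.0293
turn [ 0.4  -6.02 -1.66] shift after turn [1.16 7.51 2.64] shift now [0.63 7.27 3.39]
```

Emit:
drive_tool(rows=[[[0.07, -1, -0.28], [0, 0, -0.5], -0.3], [[0.07, -1, -0.28], [0, 0.8, 0], -0.3], [[0.07, -1, -0.28], [0, 1, 0], -0.3], [[0.07, -1, -0.28], [0, 1, 0], -0.3], [[0.06, -1, -0.27], [0, 1, 0], -0.3]])

```text
time_s: 20.15
ee_pos: [0.4472, -0.0139, 0.1703]
tcp_rot: [0.999, -0.028, 0.04, 0.003]
ft_force: [0.7, 0.3, -0.2]
width: 0.0297
```

Emit:
drive_tool(rows=[[[0.06, -1, -0.27], [0, 1, 0], -0.3], [[0, 0, 0], [0, 1, 0], -0.3], [[0, 0, 0], [0.3, 0.8, 0], -0.3], [[0, 0, 0], [0.3, 0.3, 0], -0.3], [[0, 0, 0], [0, 0, 0], -0.3]])

```text
time_s: 20.65
ee_pos: [0.4622, -0.1069, 0.1703]
tcp_rot: [1.0, -0.018, -0.002, 0.0]
ft_force: [-0.4, -0.8, 0.2]
width: 0.0298
```

```bash
python3 -c "
from ov import *
go([.4963,-.1265,.005],-.0335)
"
```

```text
t 20.65 pos [ 0.4622 -0.1069  0.1703] F [-0.36 -0.84  0.17] w 0.0298
turn [ 0.01  0.04 -0.03] shift after turn [1.16 0.61 5.51] shift now [1.18 0.61 5.51]
```

Emit:
drive_tool(rows=[[[0, 0.04, 0], [0.6, 0.3, 0.8], -0.3], [[0, 0, 0], [0.5, 0.3, 1], -0.3], [[0, 0, 0], [0.06, 0, 1], -0.3], [[0, 0, 0], [0, 0, 1], -0.3], [[0, 0, 0], [0, 0, 0], -0.3]])

```text
time_s: 21.15
ee_pos: [0.492, -0.1224, 0.0526]
tcp_rot: [1.0, -0.016, -0.004, -0.001]
ft_force: [-0.7, 1.4, -0.2]
width: 0.0296
```

```bash
python3 -c "
from ov import *
go([.4963,-.1265,.005],-.0335)
"
```

```text
t 21.15 pos [ 0.492  -0.1224  0.0526] F [-0.74  1.37 -0.23] w 0.0296
turn [-0.03  0.09  0.01] shift after turn [0.15 0.13 1.59] shift now [0.16 0.14 1.59]
```

Emit:
drive_tool(rows=[[[0, 0, 0], [0.1, 0.1, 0.3], -0.3], [[0, 0, 0], [0, 0, 0.3], -0.3], [[0, 0, 0], [0, 0, 0], -0.3]])

```text
time_s: 21.45
ee_pos: [0.4991, -0.1284, 0.0395]
tcp_rot: [1.0, -0.017, 0.001, 0.001]
ft_force: [-1.3, 0.4, 0.5]
width: 0.03
```

```bash
python3 -c "
from ov import *
go([.4963,-.1265,.005],-.0335)
"
```

```text
t 21.45 pos [ 0.4991 -0.1284  0.0395] F [-1.3   0.43  0.49] w 0.03
turn [ 0.02 -0.01  0.  ] shift after turn [-0.1  -0.06  1.15] shift now [-0.1  -0.06  1.15]
```

Emit:
drive_tool(rows=[[[0, 0, 0], [-0.08, -0.06, 0.3], -0.3], [[0, 0, 0], [0, 0, 0.25], -0.3], [[0, 0, 0], [0, 0, 0], -0.3]])

```text
time_s: 21.75
ee_pos: [0.4957, -0.1262, 0.0219]
tcp_rot: [1.0, -0.017, -0.0, 0.0]
ft_force: [-0.2, -0.5, 0.2]
width: 0.0301
```

Emit:
drive_tool(rows=[[[0, 0, 0], [0, 0, 0.2], -0.3], [[0, 0, 0], [0, 0, 0.2], -0.3], [[0, 0, 0], [0, 0, 0.15], -0.3], [[0, 0, 0], [0, 0, 0], -0.3]])

```text
time_s: 22.15
ee_pos: [0.496, -0.1264, 0.0055]
tcp_rot: [1.0, -0.017, -0.0, 0.0]
ft_force: [-0.2, 0.1, 0.2]
width: 0.0299
```

```bash
python3 -c "
from ov import *
go([.4963,-.1265,.005],-.0335)
"
```

```text
t 22.15 pos [ 0.496  -0.1264  0.0055] F [-0.24  0.09  0.2 ] w 0.0299
turn [ 0.01  0.   -0.  ] shift after turn [0.01 0.   0.02] shift now [0.01 0.   0.02]
```

Emit:
drive_tool(rows=[[[0, 0, 0], [0, 0, 0.08], -0.3], [[0, 0, 0], [0, 0, 0], -1], [[0, 0, 0], [0, 0, 0], -1], [[0, 0, 0], [0, 0, 0], -1], [[0, 0, 0], [0, 0, 0], -1]], squeeze=30)

```text
time_s: 22.65
ee_pos: [0.4968, -0.1267, 0.0042]
tcp_rot: [1.0, -0.017, 0.001, 0.001]
ft_force: [-1.1, -0.7, -0.7]
width: 0.0166
```

```bash
python3 -c "
from ov import *
go([.4963,-.1265,.005],-.0335)
"
```

```text
t 22.65 pos [ 0.4968 -0.1267  0.0042] F [-1.06 -0.69 -0.67] w 0.0166
turn [ 0.02 -0.01 -0.  ] shift after turn [-0.02 -0.01 -0.03] shift now [-0.02 -0.01 -0.03]
```

Emit:
drive_tool(rows=[[[0, 0, 0], [0, 0, -0.5], -1], [[0, 0, 0], [0, 0, -1], -1], [[0, 0, 0], [0, 0, -1], -1], [[0, 0, 0], [0, 0, -1], -1], [[0, 0, 0], [0, 0, -1], -1]])

```text
time_s: 23.15
ee_pos: [0.4964, -0.1264, 0.1403]
tcp_rot: [1.0, -0.017, 0.001, 0.001]
ft_force: [-0.2, 0.2, -0.6]
width: 0.017
```

Emit:
drive_tool(rows=[[[-0.07, 1, 0.29], [0, 0, -1], -1], [[-0.07, 1, 0.29], [0, 0, -1], -1], [[-0.07, 1, 0.29], [0.3, 0, -0.3], -1], [[-0.07, 1, 0.29], [0.4, 0, 0], -1], [[-0.07, 1, 0.28], [0.4, 0, 0], -1]])

```text
time_s: 23.65
ee_pos: [0.5244, -0.1297, 0.218]
tcp_rot: [0.972, -0.079, 0.219, 0.02]
ft_force: [-0.0, -0.6, -1.0]
width: 0.017
```

```bash
python3 -c "
from ov import *
p=tgt(5,.11,m=(-.0355,0,-.005));print(p);go(*p)
"
```

```text
(array([0.6373, 0.2269, 0.1399]), np.float64(-0.18105588022281158), 0.5235987755982988)
t 23.65 pos [ 0.5244 -0.1297  0.218 ] F [-0.02 -0.62 -1.  ] w 0.017
turn [-0.05  0.92  0.21] shift after turn [  0.05 -12.37   3.04] shift now [  0.52 -12.35   3.07]
```

Emit:
drive_tool(rows=[[[-0.05, 0.9, 0.2], [0, -0.7, 0], -1], [[0, 0, 0], [0, -1, 0], -1], [[0, 0, 0], [0, -1, 0], -1], [[0, 0, 0], [0, -1, 0], -1], [[0, 0, 0], [0, -1, 0], -1]])

```text
time_s: 24.15
ee_pos: [0.5485, 0.0105, 0.2168]
tcp_rot: [0.963, -0.087, 0.255, 0.023]
ft_force: [1.0, -0.8, -0.7]
width: 0.0166
```

Emit:
drive_tool(rows=[[[0, 0, 0], [0, -1, 0], -1], [[0, 0, 0], [0, -1, 0], -1], [[0, 0, 0], [0, -1, 0], -1], [[0, 0, 0], [0, -1, 0], -1], [[0, 0, 0], [0, -1, 0], -1]])

```text
time_s: 24.65
ee_pos: [0.5753, 0.1583, 0.2166]
tcp_rot: [0.963, -0.087, 0.255, 0.023]
ft_force: [0.7, -0.3, 0.2]
width: 0.0167
```

Emit:
drive_tool(rows=[[[0, 0, 0], [0, -1, 0], -1], [[0, 0, 0], [0, -0.9, 0], -1], [[0, 0, 0], [0, -0.3, 0], -1], [[0, 0, 0], [0, 0, 0], -1]])

```text
time_s: 25.05
ee_pos: [0.5869, 0.2229, 0.2162]
tcp_rot: [0.963, -0.086, 0.254, 0.023]
ft_force: [-0.3, 0.6, -0.1]
width: 0.0166
```

```bash
python3 -c "
from ov import *
p=tgt(5,.11,m=(-.0355,0,-.005));go(*p)
"
```

```text
t 25.05 pos [0.5869 0.2229 0.2162] F [-0.34  0.6  -0.14] w 0.0166
turn [-0.02  0.08  0.04] shift after turn [ 0.14 -0.43  3.02] shift now [ 0.16 -0.43  3.02]
```

Emit:
drive_tool(rows=[[[0, 0.06, 0.03], [0.14, -0.43, 0.5], -1], [[0, 0, 0], [0, 0, 0.8], -1], [[0, 0, 0], [0, 0, 0.8], -1], [[0, 0, 0], [0, 0, 0.7], -1], [[0, 0, 0], [0, 0, 0.2], -1]])

```text
time_s: 25.55
ee_pos: [0.6362, 0.2235, 0.1377]
tcp_rot: [0.963, -0.089, 0.255, 0.024]
ft_force: [0.1, -0.6, -0.2]
width: 0.0163
```

Emit:
drive_tool(rows=[[[0, 0, 0], [0, 0, 0], -1], [[0, 0, 0], [0, 0, 0], -1]])

```text
time_s: 25.75
ee_pos: [0.6374, 0.2255, 0.1417]
tcp_rot: [0.962, -0.088, 0.258, 0.023]
ft_force: [0.2, -0.3, -0.2]
width: 0.0165
```

```bash
python3 -c "
from ov import *
p=tgt(5,.09,m=(-.0355,0,-.005));go(*p)
c,im=overlay('scene',(290,150,420,250),6,'pics/i5s.png',m=(-.0355,0,-.005))
"
```

```text
t 25.75 pos [0.6374 0.2255 0.1417] F [ 0.17 -0.28 -0.24] w 0.0165
turn [-0.01  0.01 -0.02] shift after turn [-0.7  -0.05  0.04] shift now [-0.7  -0.04  0.05]
```

View pics/i5s.png

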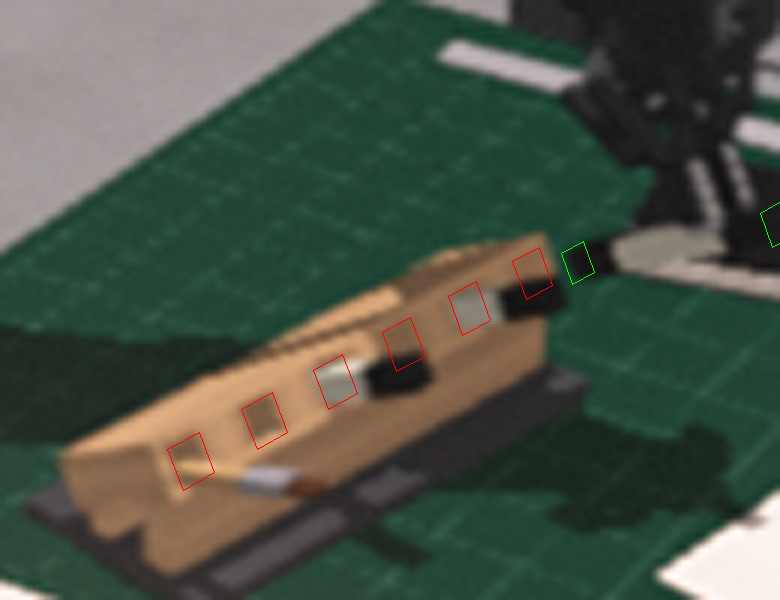

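Emit:
drive_tool(rows=[[[0, 0, 0], [-0.4, -0.05, 0.04], -1], [[0, 0, 0], [-0.4, 0, 0], -1], [[0, 0, 0], [-0.3, 0, 0], -1], [[0, 0, 0], [-0.2, 0, 0], -1], [[0, 0, 0], [0, 0, 0], -1]], squeeze=20)

```text
time_s: 26.3
ee_pos: [0.6033, 0.2337, 0.1191]
tcp_rot: [0.962, -0.087, 0.256, 0.023]
ft_force: [-0.2, -0.3, -1.1]
width: 0.0168
```

```bash
python3 -c "
from ov import *
p=tgt(5,.06,m=(-.0355,0,-.005));go(*p)
"
```

```text
t 26.3 pos [0.6033 0.2337 0.1191] F [-0.21 -0.28 -1.12] w 0.0168
turn [-0.01  0.03  0.  ] shift after turn [-0.32  0.02 -0.02] shift now [-0.32  0.02 -0.02]
```

Emit:
drive_tool(rows=[[[0, 0, 0], [-0.25, 0.02, 0], -1], [[0, 0, 0], [-0.25, 0, 0], -1], [[0, 0, 0], [-0.25, 0, 0], -1], [[0, 0, 0], [-0.2, 0, 0], -1], [[0, 0, 0], [0, 0, 0], -1]])

```text
time_s: 26.8
ee_pos: [0.5792, 0.2373, 0.1049]
tcp_rot: [0.962, -0.088, 0.256, 0.023]
ft_force: [-0.6, -0.4, -0.2]
width: 0.0166
```

Emit:
drive_tool(rows=[[[0, 0, 0], [-0.08, 0, 0], -1], [[0, 0, 0], [0, 0, 0], -1]])

```text
time_s: 27.0
ee_pos: [0.5784, 0.2378, 0.1047]
tcp_rot: [0.962, -0.088, 0.257, 0.023]
ft_force: [0.6, 0.6, -0.3]
width: 0.0167
```

```bash
python3 -c "
from ov import *
p=tgt(5,.03,m=(-.0355,0,-.005));go(*p)
"
```

```text
t 27.0 pos [0.5784 0.2378 0.1047] F [ 0.56  0.63 -0.26] w 0.0167
turn [-0.01  0.01 -0.01] shift after turn [-0.35  0.   -0.02] shift now [-0.35  0.   -0.02]
```

Emit:
drive_tool(rows=[[[0, 0, 0], [-0.1, 0, 0], -1], [[0, 0, 0], [-0.08, 0, 0], -1], [[0, 0, 0], [-0.05, 0, 0], -1], [[0, 0, 0], [0, 0, 0], -1]])

```text
time_s: 27.4
ee_pos: [0.5722, 0.2388, 0.101]
tcp_rot: [0.962, -0.088, 0.257, 0.023]
ft_force: [0.5, -0.0, -0.5]
width: 0.0169
```

Emit:
drive_tool(rows=[[[0, 0, 0], [-0.05, 0, 0], -1], [[0, 0, 0], [-0.05, 0, 0], -1], [[0, 0, 0], [0, 0, 0], -1]])

```text
time_s: 27.7
ee_pos: [0.5697, 0.2393, 0.0996]
tcp_rot: [0.962, -0.088, 0.257, 0.023]
ft_force: [0.3, -0.4, -0.6]
width: 0.0166
```

Emit:
drive_tool(rows=[[[0, 0, 0], [-0.05, 0, 0], -1], [[0, 0, 0], [-0.05, 0, 0], -1], [[0, 0, 0], [0, 0, 0], -1]])

```text
time_s: 28.0
ee_pos: [0.5671, 0.2398, 0.098]
tcp_rot: [0.962, -0.088, 0.257, 0.023]
ft_force: [-0.2, 0.9, -0.6]
width: 0.0169
```

Emit:
drive_tool(rows=[[[0, 0, 0], [-0.05, 0, 0], -1], [[0, 0, 0], [-0.05, 0, 0], -1], [[0, 0, 0], [0, 0, 0], -1]])

```text
time_s: 28.3
ee_pos: [0.5645, 0.2403, 0.0965]
tcp_rot: [0.962, -0.088, 0.257, 0.023]
ft_force: [0.2, -0.5, -0.9]
width: 0.0169
```

Emit:
drive_tool(rows=[[[0, 0, 0], [-0.05, 0, 0], -1], [[0, 0, 0], [-0.08, 0, 0], -1], [[0, 0, 0], [0, 0, 0], -1]])

```text
time_s: 28.6
ee_pos: [0.561, 0.2408, 0.0945]
tcp_rot: [0.962, -0.088, 0.257, 0.023]
ft_force: [0.6, -0.3, -0.5]
width: 0.0168
```

Emit:
drive_tool(rows=[[[0, 0, 0], [-0.12, 0, 0], -1], [[0, 0, 0], [-0.12, 0, 0], -1], [[0, 0, 0], [-0.12, 0, 0], -1], [[0, 0, 0], [0, 0, 0], -1]])

```text
time_s: 29.0
ee_pos: [0.5515, 0.2425, 0.0888]
tcp_rot: [0.962, -0.088, 0.257, 0.023]
ft_force: [-0.0, 0.0, -0.6]
width: 0.0168
```

```bash
python3 -c "
from ov import *
p=tgt(5,0,m=(-.0355,0,-.005));go(*p)
"
```

```text
t 29.0 pos [0.5515 0.2425 0.0888] F [-0.04  0.01 -0.6 ] w 0.0168
turn [-0.01  0.03 -0.01] shift after turn [-0.3  -0.   -0.02] shift now [-0.3  -0.   -0.02]
```

s = 9 mm, past any cap; pocket 5 is empty. I'll creep in to the end wall.

Emit:
drive_tool(rows=[[[0, 0, 0], [-0.08, 0, 0], -1], [[0, 0, 0], [-0.08, 0, 0], -1], [[0, 0, 0], [-0.06, 0, 0], -1], [[0, 0, 0], [0, 0, 0], -1]])

```text
time_s: 29.4
ee_pos: [0.5463, 0.2436, 0.0859]
tcp_rot: [0.962, -0.088, 0.257, 0.023]
ft_force: [0.2, -0.5, -0.7]
width: 0.0166
```

Emit:
drive_tool(rows=[[[0, 0, 0], [-0.05, 0, 0], -1], [[0, 0, 0], [-0.04, 0, 0], -1], [[0, 0, 0], [0, 0, 0], -1]])

```text
time_s: 29.7
ee_pos: [0.5442, 0.244, 0.0846]
tcp_rot: [0.962, -0.088, 0.257, 0.023]
ft_force: [0.0, -0.8, -0.5]
width: 0.0168
```

Emit:
drive_tool(rows=[[[0, 0, 0], [-0.04, 0, 0], -1], [[0, 0, 0], [-0.04, 0, 0], -1], [[0, 0, 0], [0, 0, 0], -1]])

```text
time_s: 30.0
ee_pos: [0.5421, 0.2444, 0.0834]
tcp_rot: [0.962, -0.088, 0.257, 0.023]
ft_force: [0.6, -0.3, -0.0]
width: 0.0168
```

Emit:
drive_tool(rows=[[[0, 0, 0], [-0.04, 0, 0], -1], [[0, 0, 0], [-0.03, 0, 0], -1], [[0, 0, 0], [0, 0, 0], -1]])

```text
time_s: 30.3
ee_pos: [0.5414, 0.245, 0.0835]
tcp_rot: [0.962, -0.088, 0.258, 0.022]
ft_force: [3.4, -0.6, 1.4]
width: 0.0168
```

Emit:
drive_tool(rows=[[[0, 0, 0], [-0.03, 0, 0], -1], [[0, 0, 0], [0, 0, 0], -1]])

```text
time_s: 30.5
ee_pos: [0.5413, 0.2452, 0.0837]
tcp_rot: [0.962, -0.088, 0.259, 0.022]
ft_force: [5.5, -2.4, 2.9]
width: 0.017
```

Emit:
drive_tool(rows=[[[0, 0, 0], [0.03, 0, 0], -1], [[0, 0, 0], [0, 0, 0.04], -1], [[0, 0, 0], [0, 0, 0], -0.3], [[0, 0, 0], [0, 0, 0], -0.3], [[0, 0, 0], [0, 0, 0], -0.3]])

```text
time_s: 31.0
ee_pos: [0.54, 0.2444, 0.0803]
tcp_rot: [0.962, -0.088, 0.256, 0.023]
ft_force: [-0.2, -0.2, -0.5]
width: 0.0299
```

Emit:
drive_tool(rows=[[[0, 0, 0], [0, 0, -0.2], -0.3], [[0, 0, 0], [0, 0, -0.4], -0.3], [[0, 0, 0], [0, 0, -0.8], -0.3], [[0, 0, 0], [0, 0, -0.8], -0.3], [[0, 0, 0], [0, 0, -0.8], -0.3]])

```text
time_s: 31.5
ee_pos: [0.496, 0.2529, 0.161]
tcp_rot: [0.962, -0.088, 0.257, 0.022]
ft_force: [0.2, -0.6, 0.6]
width: 0.0298
```

Emit:
drive_tool(rows=[[[0, 0, 0], [0, -0.5, -1], -0.3], [[0, 0, 0], [0, -1, -1], -0.3], [[0, 0, 0], [0, -1, -0.5], -0.3], [[0, 0, 0], [0, -1, 0], -0.3], [[0, 0, 0], [0, -1, 0], -0.3]])

```text
time_s: 32.0
ee_pos: [0.4891, 0.3881, 0.231]
tcp_rot: [0.964, -0.08, 0.251, 0.019]
ft_force: [-0.2, -0.5, 0.7]
width: 0.0294
```

```bash
python3 -c "
from ov import *
o=bot.observe();print(o['time_s'],o['ee_pos'],o['ft_force'])
a=overlay('scene',(290,160,400,255),4,'/tmp/a.png',m=(0,0,0))[1]
b=overlay('top',(165,190,420,310),3,'/tmp/b.png',m=(0,0,0))[1]
im=np.zeros((380+360,765,3),np.uint8); im[:380,:440]=a; im[380:,:765]=b
cv2.imwrite('pics/fin.png',cv2.resize(im,(620,600)))
"
```

```text
32.0 [0.4891 0.3881 0.231 ] [-0.1561 -0.4516  0.6702]
```

View pics/fin.png

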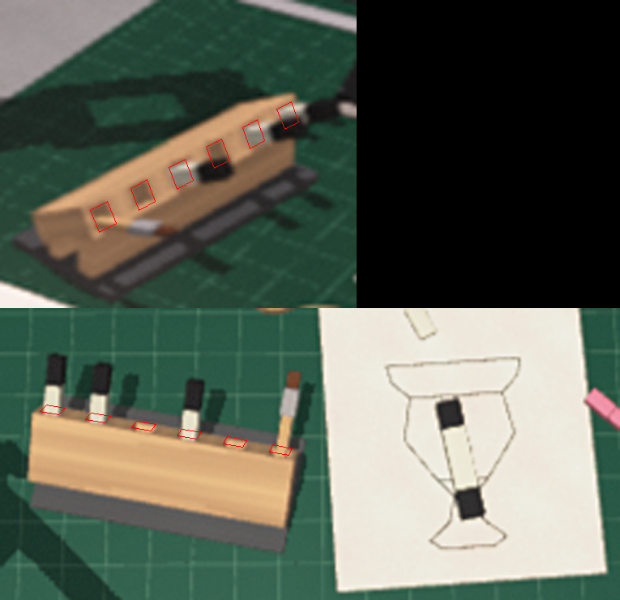

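```bash
python3 -c "
from h import *
print(bot.hand_in())"
```

```text
the job is handed in; nothing more can be done
None
```

Both slim spares are now fully home, one in pocket 2 and one in pocket 5. I handed the job in at about 32 s of the 72 s allowed.

- **Pockets:** Pocket 0 holds the brush and pocket 4 the racked marker. In pocket 1 the first spare stopped with a clean push-back of about 5 N, roughly 34 mm short of where the home stops came. I took that as a lost cap, drew the spare back out and put it in pocket 2. The second spare went into pocket 5. I did not try pocket 3.
- **Last checks:** In the final picture the markers in pockets 2 and 5 stick out as far as the one already stored in pocket 4. The rack, the thick marker and the brush look unmoved. The push onto the end walls measured about 5 to 7 N.
- **What disagreed:**
  - The fingertips appeared level with the reported TCP, not 19 mm ahead of it. My first grip therefore closed on nothing above the marker, with no contact, and I lowered it and gripped again.
  - Every stop, on the cap and at both end walls, came 3 to 4.5 mm deeper than the camera estimate.
  - I viewed 12 pictures, two over the budget of 10.

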